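# Seat a connecting rod in its gauging fixture and nip up the screw clamp

## Robot

A 6-joint arm with a two-finger parallel gripper is mounted at the origin on a cart in front of the work surface, level with it; the furniture and walls round the work are solid. World frame = base frame: x ahead of the robot, y to its left, z up, the work surface at z = 0. Lengths are in mm, angles in rad, forces in N, time in s.
With the tool pointing down it reaches from about 400 to 925 mm from the base axis. Payload 12.5 kg.
Tool frame: the origin (TCP) lies midway between the tips of the shut fingers; the grasp point (between the pads) lies 19 mm behind it; z points along the fingers, y is the line along which they close (so a half turn about z gives the same grasp; the last joint's range is limited). The gripper opens to 95 mm and grips with 3 to 60 N. Pads are 20 mm wide; open, the fingers measure 119 mm over their backs; the gripper's body (75 mm by 180 mm) begins 59 mm behind the grasp point.
Start: joints at [-1.219, 0.491, 1.559, -0, 1.092, -0.106], TCP at [276.259, -560.649, 214.661] pointing down, gripper open.
Joint ranges: [-3.1, 3.1], [-0.84, 2.19], [0.05, 2.79], [-1.13, 4.28], [0.06, 2.93], [-2.69, 2.69]. Speed limits (rad/s): [2.22, 2.22, 2.79, 3.14, 3.14, 3.14].

## Interface

Orientations are given as [roll, pitch, yaw] about the fixed x, y, z axes, in that order (R = Rz(yaw) Ry(pitch) Rx(roll)).
In Python, from cell import state, read_camera, camera_info, env gives the robot as it stands.
- The arm moves only by the tool move_arm, never from a script. Its argument "commands" is a list of rows, each a list of 3 entries, a list of its own where there are three numbers: the shift along the world's x, y, z in cm, then the turn, a rotation vector about the world's x, y, z in degrees, then the opening, from 0 (shut) to 1 (fully open). A call has 1 to 10 rows; each row shifts and turns the commanded pose from where the row before left it; what a row does not reach is not made up. A row lasts 1/10 s, in which the tool goes at most 50 mm and 8.59 degrees, less where a joint would pass 70% of its speed; a pose out of reach is approached as far as the arm can. A call with a gripper value outside its range is refused whole. The fingers move at their own pace and stop on an object; the grip force is fixed at half the most. Time passes only in rows, so rows that do not move let the fingers close. It gives the time, the measured TCP pose, the force, the opening and the grip force at its end, in the units of the state.
- state(): the state, without advancing time (a new reading comes with each control period).
- read_camera(name): name is "side" or "top" or "wrist"; returns the picture (400x640x3 uint8, blue, green, red); there is no depth.
- camera_info(name): a dict with "K" (3x3 intrinsics, pixels), "cam_to_world" (4x4, takes a point from camera to world coordinates). Camera axes: x right, y down, z forward; pixel columns grow to the right and rows downward; lengths in mm; the calibration is good to about 2 mm. A picture is of the moment at which its call begins: read the wrist's pose just before it. camera_info takes no time and is no camera call; for the wrist camera it gives the pose at the moment of the call.
- env.job_done(): hands the job in; it is judged then, once.
The state is a dict: "t": time; "joints": joint angles; "qvel": joint speeds; "tau": joint torques, N m; "eef_pos": TCP position; "tcp_rot": TCP orientation; "ft_force": force on the tool from outside, world axes, zero at the start; "moment": the same for the moment, N m; "opening": opening from 0.0 (shut) to 1.0 (fully open); "grip_force": force on a finger pad.
Only numpy, scipy, OpenCV 4.12 (cv2) and the standard library are available. Lean on these libraries where they do the work, as an engineer would, in place of code of your own. Each camera call takes 0.05 s, during which the arm holds its last target. There are 200 camera calls.

## Task

The connecting rod lies loose in the channel of the gauging fixture: slide it gently along the channel until its small end is fully home in the vee, then wind the clamp's T-bar clockwise (seen from above) until the pad meets the small end, and nip it up by feel, snug but not strained, so that its big-end bore can be gauged. Then let go and leave the rod seated and held by the clamp; do not disturb the piston, the bearing or the bolt standing beside the fixture.

Things in the scene. Friction and masses are not known exactly. Their poses are not given: they have to be found in the camera images.
- con_rod: dark steel connecting rod lying flat in the channel, 166 mm long, both ends 22 mm thick. Origin: middle of its length and width, on its underside. y points along the rod to the big end (ring 56 mm across, rim 83 mm from the origin); the small end (ring 31 mm across) is at -y. Starts 15 to 40 mm short of home. Slides with 2 to 5 N of friction; push it with no more than 25 N.
- small_end (a point): centre of the rod's small end, 68 mm from the rod's origin, on the rod's underside
- rod_fixture: green cast-iron gauging fixture bolted to the bench: base plate 250 x 92 x 14 mm, vee, channel, gooseneck clamp. Origin: on the bench, under the clamp screw's axis; x along the channel, the way the rod slides home; y to the column (centred 78 mm off). Two guide strips, 61 mm apart, their tops 25 mm over the bench, flank the big end from x = -190 to -86 mm.
- vee_seat (a point): point on the clamp screw's axis, on the bed (20 mm over the bench), where the centre of the small end lies when the rod is home against the vee; axes as the fixture's. The big end's top stands 17 mm clear over the guide strips.
- nose (a point): top of the clamp arm's round nose (42 mm across, brass collar), on the screw's axis, 120 mm over the bench; the T-bar passes above it
- clamp_pad: the clamp's pad: round steel shoe, 27 mm across, at the foot of the screw over the small end's place; goes up and down with the screw, does not turn. Its origin is not on its face but high above on the screw's axis, at the centre of the T-bar; z up. At the start its face hangs some 8 to 15 mm over the rod's top, which is 42 mm over the bench.
- clamp_handle: clamp screw with T-bar: hub 23 mm across, level bar 10 mm thick, dark 17 mm balls on both ends. Origin: centre of the bar on the screw's axis; x along the bar. Clockwise from above lowers pad and bar, 10 mm a turn, on and on. Needs 0.22 N m throughout, stays where left. Once the pad bears, torque climbs within a tenth of a turn: 0.35 to 0.5 N m is snug, 0.7 N m strains the rod.
- handle_end (a point): centre of the ball at one end of the T-bar, 58 mm from the screw's axis, level with the bar; the other end is alike. Running takes about 4 N here, snug is 6 to 9 N, 12 N strains the rod.
- piston: bystander: aluminium piston, 70 mm across and 60 mm high, standing beside the channel; origin at the centre of its underside
- bearing: bystander: ball bearing, 47 mm across and 14 mm high, lying beside the channel; origin at the centre of its underside
- big_bolt: bystander: bolt with a nut on it, 27 mm across and 64 mm high, standing on its head behind the vee; origin at the centre of its underside

How it is judged (in metres and radians):
On the way, in this order (a step that is already met when the one before it is completed fails the run):
1. the rod's small end is home in the vee (its centre within 2.5 mm of the seat), the clamp still off it (horizontal distance between small_end and vee_seat below 0.0025 m and contact force between clamp_pad and con_rod below 5 N), for 0.2 s.
2. the pad bears on the rod with at least 50 N (contact force between clamp_pad and con_rod above 50 N), for 0.2 s.
At the end, for the whole second after the job is handed in: the rod lies flat (within 0.03 rad) and at rest with the centre of its small end within 3 mm of the vee's seat, the clamp's pad bearing on it with 50 to 300 N, and the bystanders at rest (horizontal distance between small_end and vee_seat below 0.003 m and angle between con_rod's own z axis and vertical below 0.03 rad and contact force between clamp_pad and con_rod between 50 and 300 N and linear speed of each of con_rod, piston, bearing, big_bolt below 0.01 m/s); the robot touches nothing.
It fails at once if the pad presses on the rod with more than 300 N (overtightened, the rod is strained) (contact force between clamp_pad and con_rod above 300 N).
It fails at once if the fingers push on the rod with more than 25 N (contact force between the fingers and con_rod above 25 N).
It fails at once if a bystander (piston, bearing or bolt) is moved more than 15 mm (distance of any of piston, bearing, big_bolt from where it was at the start of the episode above 0.015 m).
It also fails if it takes over 72 s, if anything falls off the work surface, if the arm or the gripper's body presses on something with over 40 N, if the wrist force passes 120 N, or if a joint passes its speed limit or range.

## Working session

There is one attempt and no reset: what is moved stays moved. The work goes in short steps, Python scripts to look and compute and a tool call to move; the robot and the scene stay as the last step left them, time stands still between calls to the robot, and variables do not carry over. Pictures are saved under pics/ and viewed, at most 10 in all, crops included, and the job is handed in when it is done.

Besides the shell and the picture viewer there is one more tool, called after "Request:" as name([rows], argument=value, ...), one row to a line, values as JSON. move_arm: Moves the arm, as the interface text tells. Its arguments: {"type":"object","properties":{"commands":{"type":"array"}},"required":["commands"]}

```bash
mkdir -p pics; python3 - <<'E'
from cell import state, read_camera, camera_info
import cv2, numpy as np
for n in ["top","side"]:
    cv2.imwrite(f"pics/{n}0.png", read_camera(n)); i=camera_info(n); print(n,np.round(i["K"],1).tolist(),np.round(i["cam_to_world"],3).tolist())
print(state())
E
```

```text
top [[503.7, 0.0, 316.6], [0.0, 503.7, 197.8], [0.0, 0.0, 1.0]] [[-0.03, -0.995, 0.099, 560.714], [-0.999, 0.032, 0.021, -138.936], [-0.024, -0.098, -0.995, 955.172], [0.0, 0.0, 0.0, 1.0]]
side [[373.5, 0.0, 320.4], [0.0, 373.5, 204.4], [0.0, 0.0, 1.0]] [[-1.0, 0.021, -0.017, 674.418], [0.025, 0.442, -0.897, 622.731], [-0.011, -0.897, -0.442, 489.942], [0.0, 0.0, 0.0, 1.0]]
{'t': 0.1, 'joints': array([-1.21858446e+00,  4.91497024e-01,  1.55938684e+00, -6.05055267e-05,
        1.09171034e+00, -1.05615272e-01]), 'qvel': array([ 3.30810685e-04, -1.73736199e-03, -2.37475996e-03,  2.66817668e-05,
        7.02898701e-04,  1.46730781e-03]), 'tau': array([ 2.19434667e-03, -6.13621616e+01, -2.58606076e+01,  6.93634897e-02,
        4.70185268e-02, -3.55144266e-05]), 'eef_pos': array([ 276.17295204, -560.42896921,  214.12216337]), 'tcp_rot': array([-3.14059102e+00, -5.22164258e-05,  4.57855033e-01]), 'ft_force': array([-0.89724605, -0.81395734, -0.22677454]), 'moment': array([-0.01528685, -0.04259824,  0.02680416]), 'grip_force': 0.0, 'opening': 1.0007526740892434}
```

View pics/top0.png

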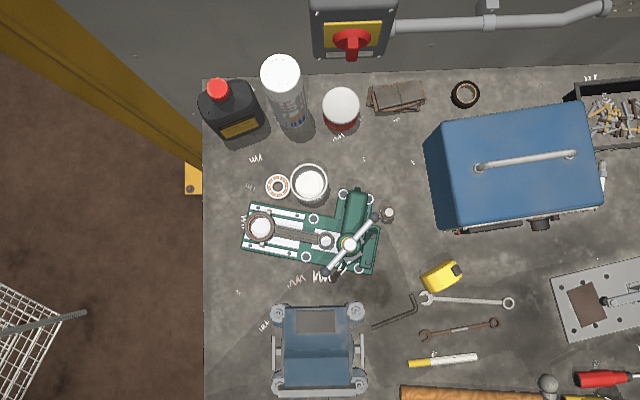

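View pics/side0.png

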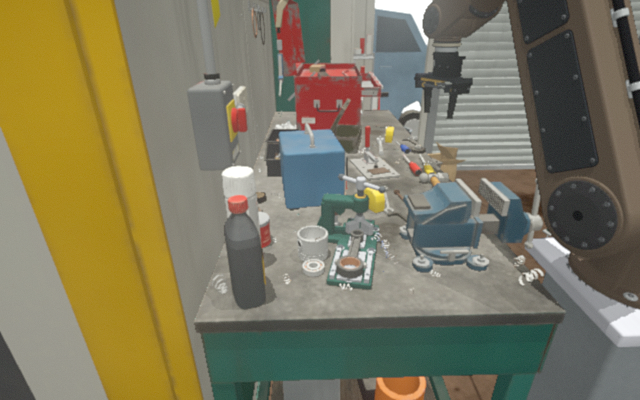

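View crop.

The top view shows the fixture with the big end near (260,228), the small end near (326,241) and the T-bar hub near (348,243). Its balls are near (373,218) and (328,273). The side view shows the same parts, small, around (355,230). I'll enlarge both.

```bash
python3 - <<'E'
import cv2
a=cv2.imread("pics/top0.png")[175:295,230:410]; b=cv2.imread("pics/side0.png")[165:295,300:420]
cv2.imwrite("pics/c1.png",cv2.resize(a,None,fx=4.4,fy=4.4,interpolation=cv2.INTER_CUBIC))
cv2.imwrite("pics/c2.png",cv2.resize(b,None,fx=4.5,fy=4.5,interpolation=cv2.INTER_CUBIC))
E
```

```text
(no output)
```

View pics/c1.png

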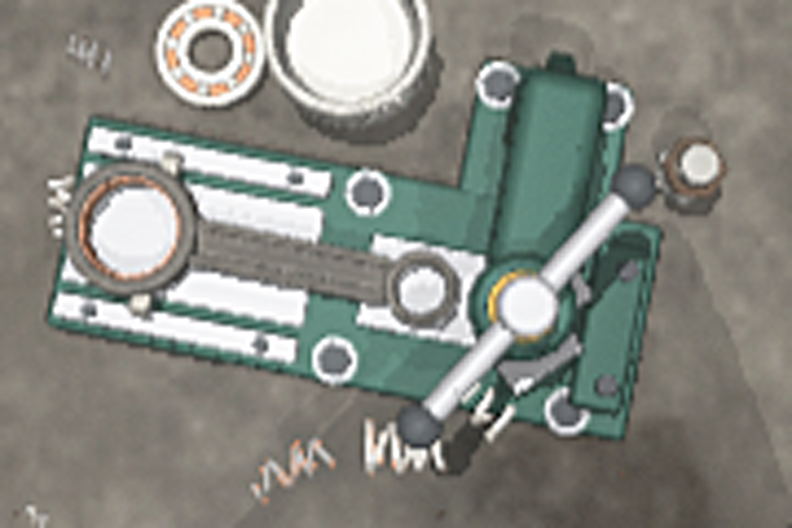

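View pics/c2.png

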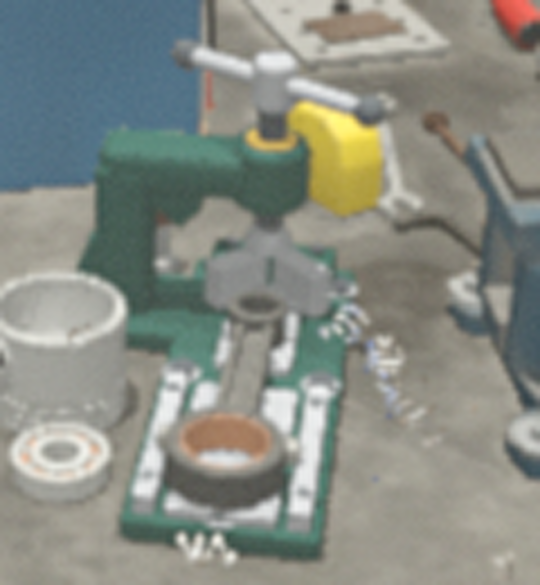

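Crop of the top view, in crop pixels at 4.4x: big end (134,229), small end (422,289), hub top (527,305), balls (635,187) and (418,426), plate corners (92,118), (50,325), (622,437). Crop of the side view at 4.5x: balls (186,54) and (372,108). The bar stands well above the nose.

```bash
cat > h.py <<'E'
from cell import state, read_camera, camera_info, env
import numpy as np, cv2
def ray(n,p):
    i=camera_info(n); T=i["cam_to_world"]; d=T[:3,:3]@np.linalg.solve(i["K"],[p[0],p[1],1]); return T[:3,3],d
def plane(n,p,z):
    o,d=ray(n,p); return o+d*(z-o[2])/d[2]
def tri(p,q):
    o,d=ray("top",p); u,e=ray("side",q); s=np.linalg.lstsq(np.c_[d,-e],u-o,rcond=None)[0]
    a,b=o+s[0]*d,u+s[1]*e; return (a+b)/2,np.linalg.norm(a-b)
def top(c): return np.array(c)/4.4+[230,175]-.4
def side(c): return np.array(c)/4.5+[300,165]-.4
E
python3 - <<'E'
from h import *
np.set_printoptions(precision=1,suppress=True)
A=tri(top((635,187)),side((186,54)));B=tri(top((418,426)),side((372,108)))
print(A,B,(A[0]+B[0])/2,np.linalg.norm(A[0]-B[0]))
big=plane("top",top((134,229)),42);sm=plane("top",top((422,289)),42)
d=(sm-big)/np.linalg.norm(sm-big);print("big,small",big,sm,np.linalg.norm(sm-big),d,np.degrees(np.arctan2(d[1],d[0])))
C=[plane("top",top(c),14) for c in((92,118),(50,325),(622,437))]
print(C,np.linalg.norm(C[1]-C[0]),np.linalg.norm(C[2]-C[1]))
f=(C[2]-C[1])/np.linalg.norm(C[2]-C[1]);print("fix dir",f)
ax=(A[0]+B[0])/2; v=(ax-sm)[:2];print("to go along",v@f[:2],"lateral",f[0]*v[1]-f[1]*v[0])
for n,c,z in(("bolt",(700,163),64),("piston",(345,40),60),("bearing",(211,50),14)):print(n,plane("top",top(c),z))
E
```

```text
(array([ 607.6, -212.6,  151.3]), np.float64(1.0479842549184126)) (array([ 523.1, -131.2,  153.8]), np.float64(1.1954756524571792)) [ 565.3 -171.9  152.6] 117.32384882004999
big,small [602.4 -15.5  42. ] [ 574.1 -133.6   42. ] 121.42354575479118 [-0.2 -1.   0. ] -103.44478037403377
[array([651.7,   5.4,  14. ]), array([564.1,  24.8,  14. ]), array([ 510.2, -215.4,   14. ])] 89.7156122798513 246.08121648473053
fix dir [-0.2 -1.   0. ]
to go along 39.278393934199904 lateral -0.23506867439499501
bolt [ 620.9 -246.9   64. ]
piston [ 675.8 -105.5   60. ]
bearing [679.3 -46.2  14. ]
```

Triangulation gives the screw axis at about (565, -172), bar height 152.5, rod direction about -103°, and roughly 39 mm to go. Next I move to behind the big end with the fingers shut.

Request:
move_arm([
  [[0,0,3],[0,0,0],0],
  [[0,0,3],[0,0,0],0],
  [[2,3.5,2],[0,0,3],0],
  [[2,3.5,0],[0,0,3],0],
  [[2,3.5,0],[0,0,3],0],
  [[2,3.5,0],[0,0,3],0],
  [[2,3.5,0],[0,0,3],0],
  [[2,3.5,0],[0,0,3],0],
  [[2,3.5,0],[0,0,3],0],
  [[2,3.5,0],[0,0,3],0],
])

```text
t: 1.1
eef_pos: [436.7, -279.1, 294.5]
tcp_rot: [-3.141, -0.0, 0.879]
ft_force: [1.6, -0.2, 0.1]
opening: 0.219
grip_force: 0.0
```

Request:
move_arm([
  [[2,3.5,0],[0,0,3],0],
  [[2,3.5,0],[0,0,3],0],
  [[2,3.5,0],[0,0,3],0],
  [[2,3.5,0],[0,0,3],0],
  [[2,3.5,0],[0,0,3],0],
  [[2,3.5,0],[0,0,3],0],
  [[2,3.5,0],[0,0,3],0],
  [[2,3.5,0],[0,0,3],0],
  [[2,3.5,0],[0,0,3],0],
  [[0,0,0],[0,0,0],0],
])

```text
t: 2.1
eef_pos: [617.5, 38.0, 293.7]
tcp_rot: [-3.141, -0.001, 1.353]
ft_force: [-0.8, -0.7, 0.3]
opening: -0.001
grip_force: 0.0
```

```bash
python3 -c "
from h import *
s=state();print(s['t'],s['eef_pos'],s['tcp_rot'],s['joints'],s['ft_force'],s['moment'],s['opening'])"
```

```text
2.1 [617.48513845  37.9887756  293.70380156] [-3.14080383e+00 -5.52534865e-04  1.35310799e+00] [-4.55802830e-02  4.16862711e-01  1.46725193e+00  7.14078405e-04
  1.25816062e+00  1.71887974e-01] [-0.82340247 -0.71937512  0.31639662] [-0.03725137 -0.06055636 -0.01303488] -0.0005620603947360342
```

Request:
move_arm([
  [[0,0.8,-3.5],[0,0,0],0],
  [[0,0,-3.5],[0,0,0],0],
  [[0,0,-3.5],[0,0,0],0],
  [[0,0,-3.5],[0,0,0],0],
  [[0,0,-3.5],[0,0,0],0],
  [[0,0,-3.5],[0,0,0],0],
  [[0,0,-3],[0,0,0],0],
  [[0,0,-1.5],[0,0,0],0],
  [[0,0,-0.9],[0,0,0],0],
  [[0,0,0],[0,0,0],0],
])

```text
t: 3.1
eef_pos: [616.2, 42.1, 30.3]
tcp_rot: [-3.141, 0.0, 1.347]
ft_force: [0.6, 0.1, 0.8]
opening: 0.002
grip_force: 0.0
```

```bash
python3 - <<'E'
from h import *
s=state();print(s['t'],s['eef_pos'],s['ft_force'])
a=read_camera("top")[175:295,230:410]
cv2.imwrite("pics/c3.png",cv2.resize(a,None,fx=4.4,fy=4.4,interpolation=cv2.INTER_CUBIC))
E
```

```text
3.1 [616.15470199  42.09693229  30.33703964] [0.58818834 0.0803046  0.79976258]
```

View pics/c3.png

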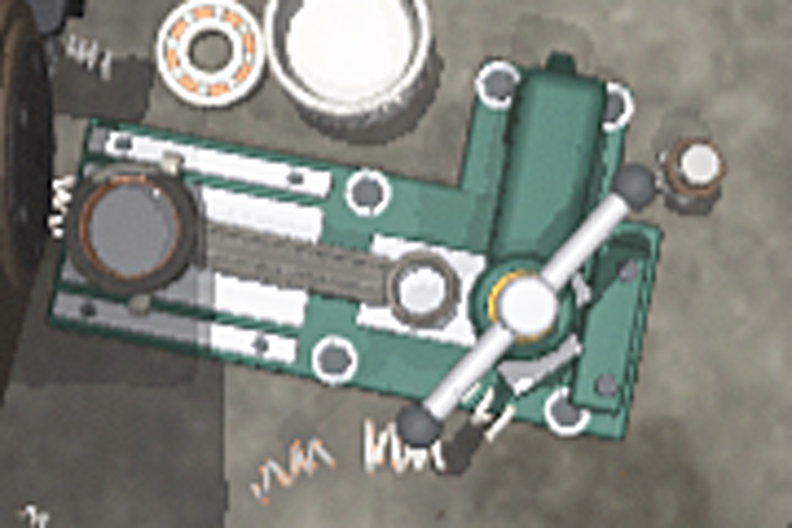

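The rod and fixture are unchanged, and the gripper is behind the big end at the left edge of the crop. Next is a gentle push.

Request:
move_arm([
  [[-0.05,-0.2,0],[0,0,0],0],
  [[-0.05,-0.2,0],[0,0,0],0],
  [[-0.05,-0.2,0],[0,0,0],0],
  [[-0.05,-0.2,0],[0,0,0],0],
  [[-0.05,-0.2,0],[0,0,0],0],
  [[-0.05,-0.2,0],[0,0,0],0],
  [[-0.05,-0.2,0],[0,0,0],0],
  [[-0.05,-0.2,0],[0,0,0],0],
  [[-0.05,-0.2,0],[0,0,0],0],
  [[-0.05,-0.2,0],[0,0,0],0],
])

```text
t: 4.15
eef_pos: [611.3, 22.4, 30.6]
tcp_rot: [3.141, -0.0, 1.348]
ft_force: [-0.2, 2.7, -0.1]
opening: 0.005
grip_force: 1.2
```

Request:
move_arm([
  [[-0.05,-0.2,0],[0,0,0],0],
  [[-0.05,-0.2,0],[0,0,0],0],
  [[-0.05,-0.2,0],[0,0,0],0],
  [[-0.05,-0.2,0],[0,0,0],0],
  [[-0.05,-0.2,0],[0,0,0],0],
  [[-0.05,-0.2,0],[0,0,0],0],
  [[-0.05,-0.2,0],[0,0,0],0],
  [[-0.05,-0.2,0],[0,0,0],0],
  [[-0.05,-0.2,0],[0,0,0],0],
  [[-0.05,-0.2,0],[0,0,0],0],
])

```text
t: 5.15
eef_pos: [606.2, 2.2, 30.7]
tcp_rot: [3.142, 0.0, 1.348]
ft_force: [-0.4, 1.9, -0.0]
opening: 0.0
grip_force: 1.1
```

Request:
move_arm([
  [[-0.03,-0.12,0],[0,0,0],0],
  [[-0.03,-0.12,0],[0,0,0],0],
  [[-0.03,-0.12,0],[0,0,0],0],
  [[-0.03,-0.12,0],[0,0,0],0],
  [[-0.03,-0.12,0],[0,0,0],0],
  [[-0.03,-0.12,0],[0,0,0],0],
  [[-0.03,-0.12,0],[0,0,0],0],
  [[-0.03,-0.12,0],[0,0,0],0],
  [[-0.02,-0.1,0],[0,0,0],0],
  [[-0.02,-0.1,0],[0,0,0],0],
])

```text
t: 6.15
eef_pos: [603.4, -9.3, 30.7]
tcp_rot: [3.142, 0.0, 1.348]
ft_force: [-0.1, 1.9, -1.4]
opening: 0.003
grip_force: 1.1
```

Request:
move_arm([
  [[-0.01,-0.05,0],[0,0,0],0],
  [[-0.01,-0.05,0],[0,0,0],0],
  [[-0.01,-0.05,0],[0,0,0],0],
  [[-0.01,-0.05,0],[0,0,0],0],
])

```text
t: 6.55
eef_pos: [603.0, -11.3, 30.7]
tcp_rot: [3.142, 0.0, 1.348]
ft_force: [0.6, 2.4, -1.0]
opening: 0.005
grip_force: 1.1
```

Request:
move_arm([
  [[-0.01,-0.05,0],[0,0,0],0],
  [[-0.01,-0.05,0],[0,0,0],0],
  [[-0.01,-0.05,0],[0,0,0],0],
])

```text
t: 6.85
eef_pos: [602.7, -12.8, 30.7]
tcp_rot: [3.142, 0.0, 1.348]
ft_force: [1.7, 1.9, -1.3]
opening: 0.003
grip_force: 1.1
```

Request:
move_arm([
  [[-0.01,-0.05,0],[0,0,0],0],
  [[-0.01,-0.05,0],[0,0,0],0],
  [[-0.01,-0.05,0],[0,0,0],0],
])

```text
t: 7.15
eef_pos: [602.4, -14.3, 30.7]
tcp_rot: [3.142, 0.0, 1.348]
ft_force: [0.2, 2.3, -0.4]
opening: 0.004
grip_force: 1.1
```

Request:
move_arm([
  [[-0.01,-0.05,0],[0,0,0],0],
  [[-0.01,-0.05,0],[0,0,0],0],
])

```text
t: 7.35
eef_pos: [602.2, -15.3, 30.7]
tcp_rot: [3.141, 0.0, 1.348]
ft_force: [0.4, 1.7, -0.9]
opening: 0.004
grip_force: 1.2
```

Request:
move_arm([
  [[-0.01,-0.05,0],[0,0,0],0],
  [[-0.01,-0.05,0],[0,0,0],0],
])

```text
t: 7.55
eef_pos: [602.2, -15.7, 30.7]
tcp_rot: [3.141, -0.001, 1.348]
ft_force: [2.3, 10.7, -0.9]
opening: 0.004
grip_force: 5.1
```

Request:
move_arm([
  [[-0.01,-0.05,0],[0,0,0],0],
  [[-0.01,-0.05,0],[0,0,0],0],
])

```text
t: 7.75
eef_pos: [602.2, -15.8, 30.7]
tcp_rot: [3.141, -0.002, 1.348]
ft_force: [3.7, 16.1, -1.8]
opening: 0.005
grip_force: 8.4
```

Request:
move_arm([
  [[-0.01,-0.05,0],[0,0,0],0],
])

```text
t: 7.85
eef_pos: [602.2, -15.9, 30.7]
tcp_rot: [3.141, -0.002, 1.347]
ft_force: [5.6, 20.8, -1.2]
opening: 0.006
grip_force: 10.0
```

Request:
move_arm([
  [[-0.01,-0.05,0],[0,0,0],0],
])

```text
t: 7.95
eef_pos: [602.3, -16.0, 30.7]
tcp_rot: [3.141, -0.003, 1.347]
ft_force: [6.3, 22.9, -1.8]
opening: 0.004
grip_force: 11.6
```

The force rose to 24 N at y = -15.7, where the vee was expected, so the rod is home. I back off, rise and go over the handle.

Request:
move_arm([
  [[0.2,1,0],[0,0,0],0],
  [[0.3,1.5,0],[0,0,0],0],
  [[0,0,3],[0,0,0],0],
  [[0,0,4],[0,0,0],0],
  [[0,0,4],[0,0,0],0],
  [[0,0,4],[0,0,0],0],
  [[0,0,3],[0,0,0],0],
  [[0,0,1],[0,0,6],0.75],
  [[0,0,0],[0,0,0],0.75],
  [[0,0,0],[0,0,0],0.75],
])

```text
t: 8.95
eef_pos: [606.4, 7.1, 220.1]
tcp_rot: [-3.141, 0.0, 1.45]
ft_force: [-0.6, 0.6, 0.3]
opening: 0.201
grip_force: 0.0
```

```bash
python3 - <<'E'
from h import *
s=state();print(s['t'],s['eef_pos'],s['tcp_rot'],s['ft_force'],s['opening'])
a=read_camera("top")[175:295,230:410]
cv2.imwrite("pics/c4.png",cv2.resize(a,None,fx=4.4,fy=4.4,interpolation=cv2.INTER_CUBIC))
E
```

```text
8.95 [606.37934352   7.06252749 220.09648699] [-3.14100721e+00  2.31384426e-04  1.45018850e+00] [-0.63731114  0.60933971  0.25691481] 0.20072698755167195
```

View pics/c4.png

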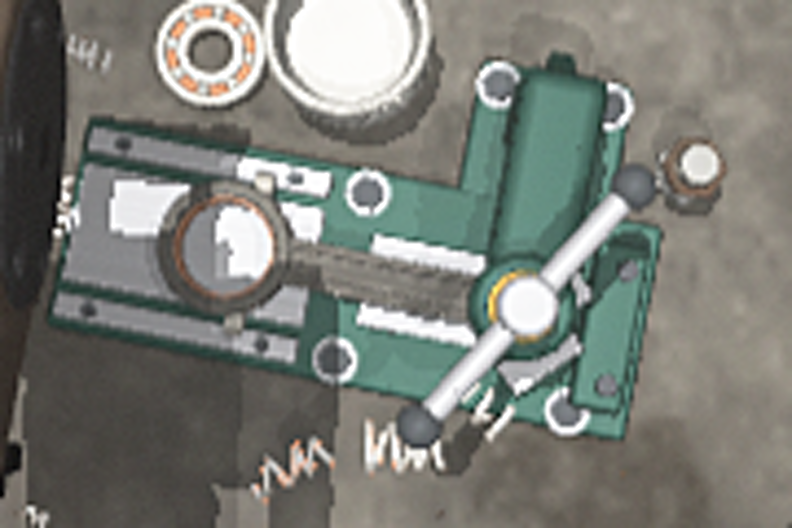

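The big end has moved to crop (226,248), about 38.7 mm along, which matches home. Next the gripper goes over the screw.

Request:
move_arm([
  [[-0.8,-3.6,0],[0,0,0],0.75],
  [[-0.8,-3.6,0],[0,0,0],0.75],
  [[-0.8,-3.6,0],[0,0,0],0.75],
  [[-0.8,-3.6,0],[0,0,0],0.75],
  [[-0.9,-3.5,0],[0,0,0],0.75],
  [[0,0,0],[0,0,0],0.75],
  [[0,0,0],[0,0,0],0.75],
])

```text
t: 9.7
eef_pos: [565.2, -172.7, 219.5]
tcp_rot: [-3.14, -0.001, 1.45]
ft_force: [0.4, 0.3, -0.3]
opening: 0.744
grip_force: 0.0
```

```bash
python3 - <<'E'
from h import *
s=state();print(s['t'],s['eef_pos'],s['tcp_rot'],s['joints'],s['moment'],s['opening'])
cv2.imwrite("pics/w1.png",read_camera("wrist"))
E
```

```text
9.7 [ 565.22210217 -172.65048925  219.54565063] [-3.13985745e+00 -6.14557158e-04  1.44952220e+00] [-4.08238039e-01  4.38257787e-01  1.63773585e+00  1.12207895e-04
  1.06743721e+00 -2.87018666e-01] [ 0.00950552 -0.1002565   0.02668539] 0.7440394380577786
```

View pics/w1.png

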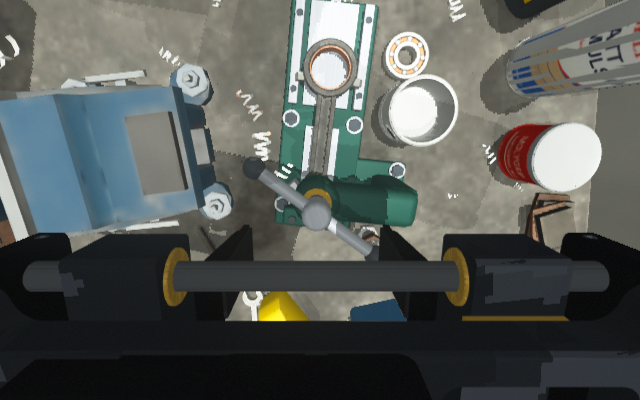

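The wrist view shows the bar running from upper left to lower right, with the fingers on a horizontal line, each on the counter-clockwise side of its arm. That is right for a clockwise push. I lower the gripper and start turning.

Request:
move_arm([
  [[0,0.08,-4],[0,0,0],0.75],
  [[0,0,-3],[0,0,0],0.75],
  [[0,0,-1.1],[0,0,0],0.75],
  [[0,0,0],[0,0,-4],0.75],
  [[0,0,0],[0,0,-4],0.75],
  [[0,0,0],[0,0,-4],0.75],
  [[0,0,0],[0,0,-4],0.75],
  [[0,0,0],[0,0,-4],0.75],
])

```text
t: 10.55
eef_pos: [565.7, -171.4, 139.9]
tcp_rot: [-3.142, 0.001, 1.102]
ft_force: [-3.6, -5.5, -3.8]
opening: 0.749
grip_force: 2.7
```

```bash
cat > s.py <<'E'
from h import *
s=state();print(s['t'],s['eef_pos'].round(1),s['tcp_rot'].round(3),s['ft_force'].round(2),s['moment'].round(3),s['joints'][5].round(3))
E
python3 s.py
```

```text
10.55 [ 565.7 -171.4  139.9] [-3.142e+00  1.000e-03  1.102e+00] [-3.64 -5.48 -3.84] [-0.999  0.298  0.207] 0.065
```

Contact, with running torque of 0.21 N m. I continue the stroke.

Request:
move_arm([
  [[0,0,0],[0,0,-6],0.75],
  [[0,0,0],[0,0,-6],0.75],
  [[0,0,0],[0,0,-6],0.75],
  [[0,0,-0.05],[0,0,-6],0.75],
  [[0,0,-0.05],[0,0,-6],0.75],
  [[0,0,0],[0,0,-6],0.75],
  [[0,0,0],[0,0,-6],0.75],
  [[0,0,0],[0,0,-6],0.75],
  [[0,0,0],[0,0,-6],0.75],
  [[0,0,0],[0,0,-6],0.75],
])

```text
t: 11.55
eef_pos: [566.2, -171.0, 139.0]
tcp_rot: [3.141, -0.0, 0.053]
ft_force: [1.6, -2.9, -4.0]
opening: 0.75
grip_force: 3.2
```

```bash
python3 s.py
```

```text
11.55 [ 566.2 -171.   139. ] [ 3.141 -0.     0.053] [ 1.57 -2.92 -4.04] [-0.369 -0.394  0.2  ] 1.113
```

Request:
move_arm([
  [[0,0,0],[0,0,-6],0.75],
  [[0,0,0],[0,0,-6],0.75],
  [[0,0,0],[0,0,-6],0.75],
  [[0,0,-0.05],[0,0,-6],0.75],
  [[0,0,-0.05],[0,0,-6],0.75],
  [[0,0,0],[0,0,-6],0.75],
  [[0,0,0],[0,0,-6],0.75],
  [[0,0,0],[0,0,-6],0.75],
  [[0,0,0],[0,0,-6],0.75],
  [[0,0,0],[0,0,-6],0.75],
])

```text
t: 12.55
eef_pos: [567.1, -171.6, 138.3]
tcp_rot: [-3.141, -0.003, -0.994]
ft_force: [3.2, -5.0, -4.4]
opening: 0.751
grip_force: 3.2
```

```bash
python3 s.py
```

```text
12.55 [ 567.1 -171.6  138.3] [-3.141e+00 -3.000e-03 -9.940e-01] [ 3.19 -5.01 -4.41] [-0.915 -0.695  0.281] 2.161
```

Request:
move_arm([
  [[0,0,0],[0,0,4],0.75],
  [[0,0,2.5],[0,0,0],0.75],
  [[0,0,3.5],[0,0,0],0.75],
  [[0,0,0],[0,0,8],0.75],
  [[0,0,0],[0,0,8],0.75],
  [[0,0,0],[0,0,8],0.75],
  [[0,0,0],[0,0,8],0.75],
  [[0,0,0],[0,0,8],0.75],
  [[0,0,0],[0,0,8],0.75],
  [[0,0,0],[0,0,8],0.75],
])

```text
t: 13.55
eef_pos: [566.2, -170.6, 198.4]
tcp_rot: [3.141, -0.001, 0.063]
ft_force: [-0.3, 0.7, 0.4]
opening: 0.754
grip_force: 0.0
```

Request:
move_arm([
  [[0,0,0],[0,0,8],0.75],
  [[0,0,0],[0,0,8],0.75],
  [[0,0,0],[0,0,8],0.75],
  [[0,0,0],[0,0,8],0.75],
  [[0,0,0],[0,0,8],0.75],
  [[0,0,0],[0,0,8],0.75],
  [[0,0,0],[0,0,8],0.75],
  [[0,0,0],[0,0,8],0.75],
  [[0,0,0],[0,0,8],0.75],
  [[0,0,0],[0,0,8],0.75],
])

```text
t: 14.55
eef_pos: [566.1, -170.6, 198.4]
tcp_rot: [3.141, 0.0, 1.459]
ft_force: [-0.3, -0.3, 0.0]
opening: 0.749
grip_force: 0.0
```

Request:
move_arm([
  [[0,0,0],[0,0,8],0.75],
  [[0,0,0],[0,0,8],0.75],
  [[0,0,0],[0,0,8],0.75],
  [[0,0,0],[0,0,8],0.75],
  [[0,0,0],[0,0,8],0.75],
  [[0,0,0],[0,0,0],0.75],
  [[0,0,0],[0,0,0],0.75],
])

```text
t: 15.25
eef_pos: [566.0, -170.9, 198.1]
tcp_rot: [3.141, 0.0, 2.147]
ft_force: [-0.5, -0.7, 0.4]
opening: 0.752
grip_force: 0.0
```

```bash
python3 s.py; python3 - <<'E'
from h import *
np.savez("w2.npz",T=camera_info("wrist")["cam_to_world"])
cv2.imwrite("pics/w2.png",read_camera("wrist"))
print(plane("top",top((527,305)),165))
E
```

```text
15.25 [ 566.  -170.9  198.1] [3.141 0.    2.147] [-0.52 -0.65  0.44] [ 0.037 -0.184 -0.001] -0.981
[ 565.56745958 -171.35543653  165.        ]
```

View pics/w2.png

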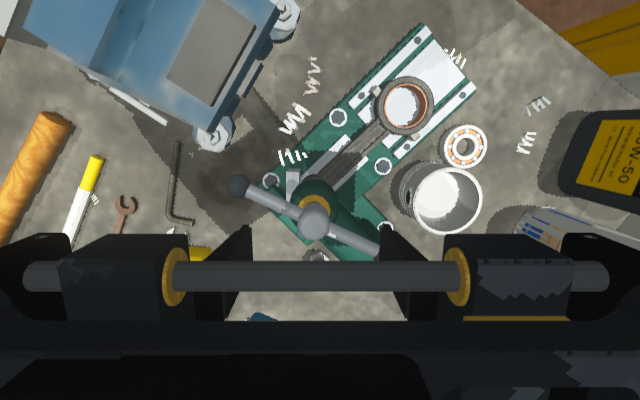

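The wrist view shows the hub top at (314,222) and the left ball at (238,186). The bar is about 25-30° clockwise of the finger line, as intended.

```bash
python3 - <<'E'
from h import *
h=plane("wrist",(314,222),161); b=plane("wrist",(238,186),149); print(h,b,np.linalg.norm((b-h)[:2]),np.degrees(np.arctan2(*(b-[565.8,-172,0])[1::-1])), np.degrees(state()['tcp_rot'][2])-90)
E
```

```text
[ 563.28302932 -171.56273323  161.        ] [ 507.4448558  -181.43484458  149.        ] 56.70414626999457 -170.81590799388837 33.03409813911675
```

Request:
move_arm([
  [[-0.1,-0.15,-1],[0,0,4],0.75],
  [[0,0,-3],[0,0,0],0.75],
  [[0,0,-2.5],[0,0,0],0.75],
  [[0,0,0],[0,0,-4],0.75],
  [[0,0,0],[0,0,-4],0.75],
  [[0,0,0],[0,0,-4],0.75],
  [[0,0,0],[0,0,-4],0.75],
  [[0,0,0],[0,0,-6],0.75],
  [[0,0,0],[0,0,-6],0.75],
  [[0,0,0],[0,0,-6],0.75],
])

```text
t: 16.3
eef_pos: [564.5, -173.0, 132.3]
tcp_rot: [-3.141, 0.0, 1.62]
ft_force: [-0.6, -0.9, -4.5]
opening: 0.75
grip_force: 3.1
```

```bash
python3 s.py
```

```text
16.3 [ 564.5 -173.   132.3] [-3.141  0.     1.62 ] [-0.55 -0.89 -4.53] [-0.309 -0.221  0.24 ] -0.458
```

Request:
move_arm([
  [[0,0,0],[0,0,-6],0.75],
  [[0,0,0],[0,0,-6],0.75],
  [[0,0,0],[0,0,-6],0.75],
  [[0,0,-0.05],[0,0,-6],0.75],
  [[0,0,-0.05],[0,0,-6],0.75],
  [[0,0,0],[0,0,-6],0.75],
  [[0,0,0],[0,0,-6],0.75],
  [[0,0,0],[0,0,-6],0.75],
  [[0,0,0],[0,0,-6],0.75],
  [[0,0,0],[0,0,-6],0.75],
])

```text
t: 17.3
eef_pos: [565.1, -172.5, 131.4]
tcp_rot: [-3.142, -0.001, 0.573]
ft_force: [3.9, 1.6, -5.2]
opening: 0.749
grip_force: 3.1
```

```bash
python3 s.py
```

```text
17.3 [ 565.1 -172.5  131.4] [-3.142e+00 -1.000e-03  5.730e-01] [ 3.88  1.63 -5.23] [ 0.422 -0.64   0.24 ] 0.589
```

Request:
move_arm([
  [[0,0,0],[0,0,-6],0.75],
  [[0,0,0],[0,0,-6],0.75],
  [[0,0,0],[0,0,-6],0.75],
  [[0,0,0],[0,0,-6],0.75],
  [[0,0,0],[0,0,-6],0.75],
  [[0,0,0],[0,0,-6],0.75],
  [[0,0,0],[0,0,-4],0.75],
])

```text
t: 18.0
eef_pos: [565.4, -173.0, 131.6]
tcp_rot: [3.141, -0.001, -0.125]
ft_force: [3.6, -1.2, -4.2]
opening: 0.754
grip_force: 3.0
```

```bash
python3 s.py
```

```text
18.0 [ 565.4 -173.   131.6] [ 3.141e+00 -1.000e-03 -1.250e-01] [ 3.63 -1.23 -4.2 ] [-0.078 -0.73   0.234] 1.287
```

Running torque is steady at 0.235 N m after about 254° in total. From here I go slower and check the torque.

Request:
move_arm([
  [[0,0,0],[0,0,-3],0.75],
  [[0,0,0],[0,0,-3],0.75],
  [[0,0,0],[0,0,-3],0.75],
  [[0,0,0],[0,0,-3],0.75],
  [[0,0,0],[0,0,-3],0.75],
  [[0,0,0],[0,0,-3],0.75],
  [[0,0,0],[0,0,-3],0.75],
  [[0,0,0],[0,0,-3],0.75],
])

```text
t: 18.8
eef_pos: [565.3, -173.2, 131.6]
tcp_rot: [3.141, -0.001, -0.542]
ft_force: [1.8, -2.3, -4.1]
opening: 0.75
grip_force: 2.9
```

```bash
python3 s.py
```

```text
18.8 [ 565.3 -173.2  131.6] [ 3.141e+00 -1.000e-03 -5.420e-01] [ 1.79 -2.32 -4.06] [-0.28  -0.587  0.225] 1.704
```

Request:
move_arm([
  [[0,0,0],[0,0,-2],0.75],
  [[0,0,0],[0,0,-2],0.75],
  [[0,0,0],[0,0,-2],0.75],
  [[0,0,0],[0,0,-2],0.75],
])

```text
t: 19.2
eef_pos: [565.2, -173.2, 131.6]
tcp_rot: [3.142, -0.001, -0.681]
ft_force: [1.8, -2.1, -5.3]
opening: 0.751
grip_force: 2.8
```

```bash
python3 s.py
```

```text
19.2 [ 565.2 -173.2  131.6] [ 3.142e+00 -1.000e-03 -6.810e-01] [ 1.79 -2.12 -5.33] [-0.363 -0.591  0.217] 1.843
```

Request:
move_arm([
  [[0,0,0],[0,0,-2],0.75],
  [[0,0,0],[0,0,-2],0.75],
  [[0,0,0],[0,0,-2],0.75],
  [[0,0,0],[0,0,-2],0.75],
])

```text
t: 19.6
eef_pos: [565.1, -173.3, 131.6]
tcp_rot: [3.142, -0.001, -0.82]
ft_force: [1.6, -2.8, -4.6]
opening: 0.748
grip_force: 2.8
```

```bash
python3 s.py
```

```text
19.6 [ 565.1 -173.3  131.6] [ 3.142e+00 -1.000e-03 -8.200e-01] [ 1.55 -2.81 -4.65] [-0.361 -0.488  0.279] 1.983
```

Request:
move_arm([
  [[0,0,0],[0,0,-2],0.75],
  [[0,0,0],[0,0,-2],0.75],
])

```text
t: 19.8
eef_pos: [565.1, -173.3, 131.5]
tcp_rot: [3.142, -0.001, -0.89]
ft_force: [1.0, -3.0, -4.3]
opening: 0.751
grip_force: 2.8
```

```bash
python3 s.py
```

```text
19.8 [ 565.1 -173.3  131.5] [ 3.142e+00 -1.000e-03 -8.900e-01] [ 1.02 -3.02 -4.29] [-0.358 -0.475  0.174] 2.053
```

Request:
move_arm([
  [[0,0,0],[0,0,-2],0.75],
  [[0,0,0],[0,0,-2],0.75],
])

```text
t: 20.0
eef_pos: [565.0, -173.2, 131.5]
tcp_rot: [3.142, -0.001, -0.96]
ft_force: [2.4, -3.5, -4.2]
opening: 0.753
grip_force: 2.8
```

```bash
python3 s.py
```

```text
20.0 [ 565.  -173.2  131.5] [ 3.142e+00 -1.000e-03 -9.600e-01] [ 2.36 -3.5  -4.23] [-0.442 -0.318  0.207] 2.122
```

That was only noise, since it is still running at about 0.2. I continue.

Request:
move_arm([
  [[0,0,0],[0,0,-2],0.75],
  [[0,0,0],[0,0,-2],0.75],
  [[0,0,0],[0,0,-2],0.75],
  [[0,0,0],[0,0,-2],0.75],
])

```text
t: 20.4
eef_pos: [565.0, -173.2, 131.5]
tcp_rot: [3.141, -0.001, -1.1]
ft_force: [0.4, -2.6, -4.1]
opening: 0.75
grip_force: 2.8
```

```bash
python3 s.py
```

```text
20.4 [ 565.  -173.2  131.5] [ 3.141e+00 -1.000e-03 -1.100e+00] [ 0.4  -2.61 -4.09] [-0.395 -0.245  0.201] 2.262
```

Request:
move_arm([
  [[0,0,0],[0,0,-2],0.75],
  [[0,0,0],[0,0,-2],0.75],
  [[0,0,0],[0,0,-2],0.75],
  [[0,0,0],[0,0,-2],0.75],
])

```text
t: 20.8
eef_pos: [564.9, -173.2, 131.5]
tcp_rot: [3.141, -0.001, -1.239]
ft_force: [0.1, -1.9, -5.0]
opening: 0.751
grip_force: 2.8
```

```bash
python3 s.py
```

```text
20.8 [ 564.9 -173.2  131.5] [ 3.141e+00 -1.000e-03 -1.239e+00] [ 0.12 -1.86 -5.04] [-0.347 -0.245  0.206] 2.402
```

Request:
move_arm([
  [[0,0,0],[0,0,-2],0.75],
  [[0,0,0],[0,0,-2],0.75],
  [[0,0,0],[0,0,-2],0.75],
  [[0,0,0],[0,0,-2],0.75],
])

```text
t: 21.2
eef_pos: [564.8, -173.1, 131.4]
tcp_rot: [3.141, -0.0, -1.379]
ft_force: [0.7, -2.5, -4.3]
opening: 0.746
grip_force: 2.8
```

```bash
python3 s.py
```

```text
21.2 [ 564.8 -173.1  131.4] [ 3.141 -0.    -1.379] [ 0.66 -2.45 -4.31] [-0.287 -0.225  0.203] 2.541
```

The wrist is near its limit after about 326° in total, so I regrip: lift, turn back about 188°, lower.

Request:
move_arm([
  [[0,0,0],[0,0,4],0.75],
  [[0,0,2],[0,0,0],0.75],
  [[0,0,2.2],[0,0,0],0.75],
  [[0,0,0],[0,0,8],0.75],
  [[0,0,0],[0,0,8],0.75],
  [[0,0,0],[0,0,8],0.75],
  [[0,0,0],[0,0,8],0.75],
  [[0,0,0],[0,0,8],0.75],
  [[0,0,0],[0,0,8],0.75],
  [[0,0,0],[0,0,8],0.75],
])

```text
t: 22.2
eef_pos: [564.8, -172.8, 173.8]
tcp_rot: [3.142, -0.0, -0.325]
ft_force: [1.0, 0.3, 0.5]
opening: 0.751
grip_force: 0.0
```

Request:
move_arm([
  [[0,0,0],[0,0,8],0.75],
  [[0,0,0],[0,0,8],0.75],
  [[0,0,0],[0,0,8],0.75],
  [[0,0,0],[0,0,8],0.75],
  [[0,0,0],[0,0,8],0.75],
  [[0,0,0],[0,0,8],0.75],
  [[0,0,0],[0,0,8],0.75],
  [[0,0,0],[0,0,8],0.75],
  [[0,0,0],[0,0,8],0.75],
  [[0,0,0],[0,0,8],0.75],
])

```text
t: 23.2
eef_pos: [564.8, -172.8, 173.8]
tcp_rot: [3.141, -0.0, 1.071]
ft_force: [-0.3, -0.1, -0.4]
opening: 0.75
grip_force: 0.0
```

Request:
move_arm([
  [[0,0,0],[0,0,8],0.75],
  [[0,0,0],[0,0,8],0.75],
  [[0,0,0],[0,0,8],0.75],
  [[0,0,0],[0,0,8],0.75],
  [[0,0,0],[0,0,8],0.75],
  [[0,0,0],[0,0,0],0.75],
  [[0,0,0],[0,0,0],0.75],
])

```text
t: 23.9
eef_pos: [564.7, -172.9, 173.7]
tcp_rot: [3.141, 0.0, 1.761]
ft_force: [0.1, -0.1, 0.2]
opening: 0.749
grip_force: 0.0
```

```bash
python3 s.py; python3 - <<'E'
from h import *
cv2.imwrite("pics/w3.png",read_camera("wrist"))
E
```

```text
23.9 [ 564.7 -172.9  173.7] [3.141 0.    1.761] [ 0.09 -0.14  0.22] [-0.059 -0.116 -0.02 ] -0.599
```

View pics/w3.png

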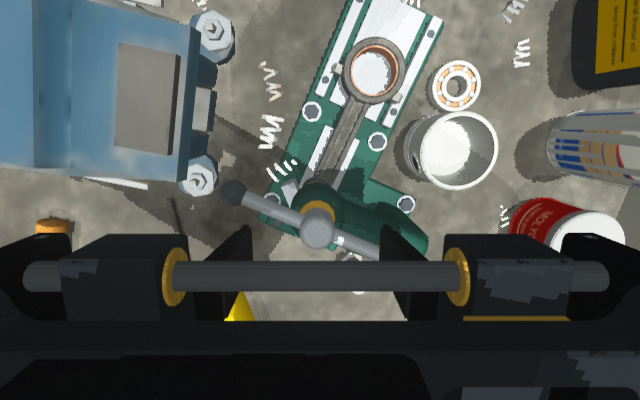

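The bar lies about 25° clockwise of the finger line and the rod is undisturbed. I lower the gripper and turn carefully.

Request:
move_arm([
  [[0,0,-0.2],[0,0,4],0.75],
  [[0,0,-2.5],[0,0,0],0.75],
  [[0,0,-2],[0,0,0],0.75],
  [[0,0,0],[0,0,-4],0.75],
  [[0,0,0],[0,0,-3],0.75],
  [[0,0,0],[0,0,-3],0.75],
  [[0,0,0],[0,0,-2],0.75],
])

```text
t: 24.65
eef_pos: [564.2, -172.9, 126.1]
tcp_rot: [-3.14, -0.0, 1.622]
ft_force: [-0.5, -0.5, -4.7]
opening: 0.747
grip_force: 2.9
```

```bash
python3 s.py
```

```text
24.65 [ 564.2 -172.9  126.1] [-3.14  -0.     1.622] [-0.5  -0.51 -4.66] [-0.081  0.009  0.198] -0.46
```

Request:
move_arm([
  [[0,0,0],[0,0,-2],0.75],
  [[0,0,0],[0,0,-2],0.75],
  [[0,0,0],[0,0,-2],0.75],
  [[0,0,0],[0,0,-2],0.75],
])

```text
t: 25.05
eef_pos: [564.2, -172.7, 126.0]
tcp_rot: [-3.14, -0.0, 1.483]
ft_force: [0.7, 0.4, -3.7]
opening: 0.751
grip_force: 2.9
```

```bash
python3 s.py
```

```text
25.05 [ 564.2 -172.7  126. ] [-3.14  -0.     1.483] [ 0.7   0.38 -3.73] [-0.014 -0.113  0.238] -0.321
```

Request:
move_arm([
  [[0,0,0],[0,0,-2],0.75],
  [[0,0,0],[0,0,-2],0.75],
  [[0,0,0],[0,0,-2],0.75],
  [[0,0,0],[0,0,-2],0.75],
])

```text
t: 25.45
eef_pos: [564.4, -172.6, 126.1]
tcp_rot: [-3.14, -0.0, 1.343]
ft_force: [0.0, 0.9, -4.9]
opening: 0.754
grip_force: 2.9
```

```bash
python3 s.py
```

```text
25.45 [ 564.4 -172.6  126.1] [-3.14  -0.     1.343] [ 0.03  0.88 -4.87] [ 0.176 -0.138  0.251] -0.181
```

Request:
move_arm([
  [[0,0,0],[0,0,-2],0.75],
  [[0,0,0],[0,0,-2],0.75],
  [[0,0,0],[0,0,-2],0.75],
  [[0,0,0],[0,0,-2],0.75],
  [[0,0,0],[0,0,-2],0.75],
])

```text
t: 25.95
eef_pos: [564.5, -172.5, 126.1]
tcp_rot: [-3.141, -0.0, 1.168]
ft_force: [1.2, 1.6, -4.6]
opening: 0.75
grip_force: 2.9
```

```bash
python3 s.py
```

```text
25.95 [ 564.5 -172.5  126.1] [-3.141 -0.     1.168] [ 1.19  1.56 -4.64] [ 0.264 -0.293  0.21 ] -0.006
```

Request:
move_arm([
  [[0,0,0],[0,0,-2],0.75],
  [[0,0,0],[0,0,-2],0.75],
  [[0,0,0],[0,0,-2],0.75],
  [[0,0,0],[0,0,-2],0.75],
  [[0,0,0],[0,0,-2],0.75],
])

```text
t: 26.45
eef_pos: [564.7, -172.5, 126.2]
tcp_rot: [-3.141, -0.0, 0.994]
ft_force: [2.3, 2.8, -4.8]
opening: 0.749
grip_force: 2.9
```

```bash
python3 s.py
```

```text
26.45 [ 564.7 -172.5  126.2] [-3.141 -0.     0.994] [ 2.29  2.84 -4.83] [ 0.421 -0.357  0.211] 0.168
```

Request:
move_arm([
  [[0,0,0],[0,0,-2],0.75],
  [[0,0,0],[0,0,-2],0.75],
  [[0,0,0],[0,0,-2],0.75],
  [[0,0,0],[0,0,-2],0.75],
  [[0,0,0],[0,0,-2],0.75],
])

```text
t: 26.95
eef_pos: [564.8, -172.5, 126.2]
tcp_rot: [-3.141, -0.0, 0.819]
ft_force: [3.4, 1.9, -3.8]
opening: 0.755
grip_force: 2.9
```

```bash
python3 s.py
```

```text
26.95 [ 564.8 -172.5  126.2] [-3.141 -0.     0.819] [ 3.4   1.95 -3.84] [ 0.383 -0.495  0.186] 0.343
```

Request:
move_arm([
  [[0,0,0],[0,0,-2],0.75],
  [[0,0,0],[0,0,-2],0.75],
  [[0,0,0],[0,0,-2],0.75],
  [[0,0,0],[0,0,-2],0.75],
  [[0,0,0],[0,0,-2],0.75],
])

```text
t: 27.45
eef_pos: [565.0, -172.6, 126.3]
tcp_rot: [-3.142, -0.001, 0.645]
ft_force: [3.8, 1.4, -4.6]
opening: 0.745
grip_force: 2.9
```

```bash
python3 s.py
```

```text
27.45 [ 565.  -172.6  126.3] [-3.142e+00 -1.000e-03  6.450e-01] [ 3.83  1.41 -4.61] [ 0.446 -0.597  0.17 ] 0.517
```

Request:
move_arm([
  [[0,0,0],[0,0,-2],0.75],
  [[0,0,0],[0,0,-2],0.75],
  [[0,0,0],[0,0,-2],0.75],
  [[0,0,0],[0,0,-2],0.75],
  [[0,0,0],[0,0,-2],0.75],
])

```text
t: 27.95
eef_pos: [565.1, -172.7, 126.4]
tcp_rot: [3.141, -0.001, 0.47]
ft_force: [2.9, 1.7, -4.2]
opening: 0.749
grip_force: 2.9
```

```bash
python3 s.py
```

```text
27.95 [ 565.1 -172.7  126.4] [ 3.141e+00 -1.000e-03  4.700e-01] [ 2.93  1.74 -4.22] [ 0.328 -0.704  0.166] 0.692
```

Request:
move_arm([
  [[0,0,0],[0,0,-2],0.75],
  [[0,0,0],[0,0,-2],0.75],
  [[0,0,0],[0,0,-2],0.75],
  [[0,0,0],[0,0,-2],0.75],
  [[0,0,0],[0,0,-2],0.75],
  [[0,0,0],[0,0,-2],0.75],
])

```text
t: 28.55
eef_pos: [565.3, -172.9, 126.4]
tcp_rot: [3.141, -0.001, 0.261]
ft_force: [4.3, 1.0, -3.8]
opening: 0.75
grip_force: 2.9
```

```bash
python3 s.py
```

```text
28.55 [ 565.3 -172.9  126.4] [ 3.141e+00 -1.000e-03  2.610e-01] [ 4.27  1.02 -3.77] [ 0.289 -0.746  0.218] 0.901
```

Request:
move_arm([
  [[0,0,0],[0,0,-2],0.75],
  [[0,0,0],[0,0,-2],0.75],
  [[0,0,0],[0,0,-2],0.75],
  [[0,0,0],[0,0,-2],0.75],
  [[0,0,0],[0,0,-2],0.75],
  [[0,0,0],[0,0,-2],0.75],
])

```text
t: 29.15
eef_pos: [565.3, -173.0, 126.5]
tcp_rot: [3.141, -0.001, 0.051]
ft_force: [3.6, -0.4, -3.7]
opening: 0.748
grip_force: 2.9
```

```bash
python3 s.py
```

```text
29.15 [ 565.3 -173.   126.5] [ 3.141e+00 -1.000e-03  5.100e-02] [ 3.56 -0.4  -3.66] [ 0.093 -0.731  0.212] 1.111
```

Request:
move_arm([
  [[0,0,0],[0,0,-2],0.75],
  [[0,0,0],[0,0,-2],0.75],
  [[0,0,0],[0,0,-2],0.75],
  [[0,0,0],[0,0,-2],0.75],
  [[0,0,0],[0,0,-2],0.75],
  [[0,0,0],[0,0,-2],0.75],
])

```text
t: 29.75
eef_pos: [565.3, -173.2, 126.5]
tcp_rot: [3.141, -0.001, -0.158]
ft_force: [4.1, -1.6, -4.4]
opening: 0.748
grip_force: 2.9
```

```bash
python3 s.py
```

```text
29.75 [ 565.3 -173.2  126.5] [ 3.141e+00 -1.000e-03 -1.580e-01] [ 4.06 -1.59 -4.42] [-0.093 -0.697  0.266] 1.32
```

Request:
move_arm([
  [[0,0,0],[0,0,-2],0.75],
  [[0,0,0],[0,0,-2],0.75],
  [[0,0,0],[0,0,-2],0.75],
  [[0,0,0],[0,0,-2],0.75],
  [[0,0,0],[0,0,-2],0.75],
])

```text
t: 30.25
eef_pos: [565.3, -173.2, 126.5]
tcp_rot: [3.141, -0.001, -0.333]
ft_force: [2.9, -1.2, -4.9]
opening: 0.752
grip_force: 2.8
```

```bash
python3 s.py
```

```text
30.25 [ 565.3 -173.2  126.5] [ 3.141e+00 -1.000e-03 -3.330e-01] [ 2.86 -1.25 -4.93] [-0.207 -0.596  0.155] 1.495
```

Request:
move_arm([
  [[0,0,0],[0,0,-2],0.75],
  [[0,0,0],[0,0,-2],0.75],
  [[0,0,0],[0,0,-2],0.75],
  [[0,0,0],[0,0,-2],0.75],
  [[0,0,0],[0,0,-2],0.75],
  [[0,0,0],[0,0,-2],0.75],
])

```text
t: 30.85
eef_pos: [565.2, -173.3, 126.5]
tcp_rot: [3.141, -0.001, -0.542]
ft_force: [4.1, -2.8, -4.8]
opening: 0.747
grip_force: 3.1
```

```bash
python3 s.py
```

```text
30.85 [ 565.2 -173.3  126.5] [ 3.141e+00 -1.000e-03 -5.420e-01] [ 4.13 -2.79 -4.78] [-0.322 -0.668  0.235] 1.704
```

Request:
move_arm([
  [[0,0,0],[0,0,-2],0.75],
  [[0,0,0],[0,0,-2],0.75],
])

```text
t: 31.05
eef_pos: [565.2, -173.3, 126.4]
tcp_rot: [3.141, -0.001, -0.612]
ft_force: [2.7, -2.9, -4.9]
opening: 0.749
grip_force: 3.3
```

```bash
python3 s.py
```

```text
31.05 [ 565.2 -173.3  126.4] [ 3.141e+00 -1.000e-03 -6.120e-01] [ 2.75 -2.91 -4.85] [-0.282 -0.634  0.28 ] 1.774
```

The grip force is climbing, so the pad is meeting the rod.

Request:
move_arm([
  [[0,0,0],[0,0,-2],0.75],
  [[0,0,0],[0,0,-2],0.75],
])

```text
t: 31.25
eef_pos: [565.1, -173.4, 126.4]
tcp_rot: [3.141, -0.001, -0.682]
ft_force: [4.3, -2.5, -5.1]
opening: 0.752
grip_force: 3.5
```

```bash
python3 s.py
```

```text
31.25 [ 565.1 -173.4  126.4] [ 3.141e+00 -1.000e-03 -6.820e-01] [ 4.26 -2.47 -5.13] [-0.311 -0.631  0.265] 1.844
```

Request:
move_arm([
  [[0,0,0],[0,0,-2],0.75],
  [[0,0,0],[0,0,-2],0.75],
  [[0,0,0],[0,0,-2],0.75],
])

```text
t: 31.55
eef_pos: [565.1, -173.3, 126.3]
tcp_rot: [3.142, -0.001, -0.786]
ft_force: [2.7, -3.1, -6.1]
opening: 0.752
grip_force: 3.9
```

```bash
python3 s.py
```

```text
31.55 [ 565.1 -173.3  126.3] [ 3.142e+00 -1.000e-03 -7.860e-01] [ 2.72 -3.13 -6.15] [-0.349 -0.567  0.291] 1.948
```

Request:
move_arm([
  [[0,0,0],[0,0,-2],0.75],
  [[0,0,0],[0,0,-2],0.75],
  [[0,0,0],[0,0,-2],0.75],
  [[0,0,0],[0,0,-2],0.75],
])

```text
t: 31.95
eef_pos: [565.0, -173.3, 126.2]
tcp_rot: [3.141, -0.001, -0.926]
ft_force: [3.4, -2.0, -6.6]
opening: 0.752
grip_force: 4.5
```

```bash
python3 s.py
```

```text
31.95 [ 565.  -173.3  126.2] [ 3.141e+00 -1.000e-03 -9.260e-01] [ 3.37 -2.01 -6.58] [-0.387 -0.683  0.352] 2.088
```

Request:
move_arm([
  [[0,0,0],[0,0,-2],0.75],
  [[0,0,0],[0,0,-2],0.75],
  [[0,0,0],[0,0,-2],0.75],
])

```text
t: 32.25
eef_pos: [565.0, -173.3, 126.1]
tcp_rot: [3.141, -0.001, -1.03]
ft_force: [3.7, -3.0, -6.9]
opening: 0.752
grip_force: 5.0
```

```bash
python3 s.py
```

```text
32.25 [ 565.  -173.3  126.1] [ 3.141e+00 -1.000e-03 -1.030e+00] [ 3.73 -2.97 -6.94] [-0.344 -0.567  0.39 ] 2.193
```

Request:
move_arm([
  [[0,0,0],[0,0,-2],0.75],
  [[0,0,0],[0,0,-2],0.75],
  [[0,0,0],[0,0,0],0.75],
  [[0,0,0],[0,0,0],0.75],
])

```text
t: 32.65
eef_pos: [564.7, -173.2, 126.5]
tcp_rot: [3.141, -0.0, -1.096]
ft_force: [0.5, -2.9, -3.2]
opening: 0.755
grip_force: 2.6
```

```bash
python3 - <<'E'
from h import *
m=[]
for k in range(4):
    s=state(); m.append(s['moment'][2]); read_camera("wrist")
print(np.mean(m),m,s['grip_force'])
E
```

```text
0.2224463091873296 [np.float64(0.2527325377492938), np.float64(0.1913737791742953), np.float64(0.20676244878285086), np.float64(0.23891647104287844)] 2.583102018033969
```

The torque peaked at about 0.42 N m, which is snug. I let go, back off and lift clear.

Request:
move_arm([
  [[0,0,0],[0,0,3],0.75],
  [[0,0,0],[0,0,5],0.75],
  [[0,0,2],[0,0,0],0.75],
  [[0,0,4],[0,0,0],0.75],
  [[0,0,4],[0,0,0],0.75],
  [[0,0,3],[0,0,0],0.75],
  [[0,0,0],[0,0,0],0.75],
  [[0,0,0],[0,0,0],0.75],
  [[0,0,0],[0,0,0],0.75],
])

```text
t: 33.75
eef_pos: [564.1, -172.6, 255.6]
tcp_rot: [3.141, 0.002, -0.956]
ft_force: [0.0, 0.1, -1.2]
opening: 0.747
grip_force: 0.0
```

```bash
python3 s.py; python3 -c "
from h import *
cv2.imwrite('pics/w4.png',read_camera('wrist'))"
```

```text
33.75 [ 564.1 -172.6  255.6] [ 3.141e+00  2.000e-03 -9.560e-01] [ 0.01  0.06 -1.19] [ 0.119  0.078 -0.009] 2.118
```

View pics/w4.png

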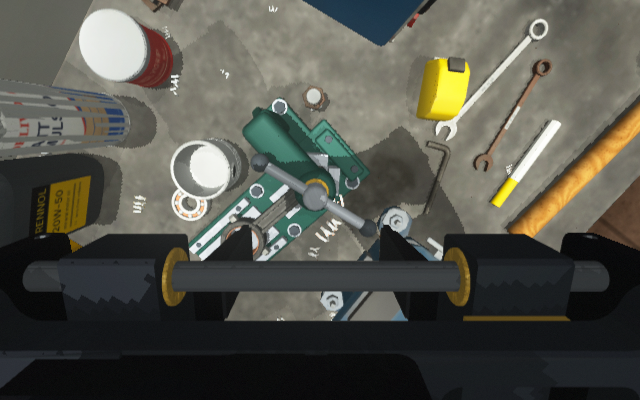

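The gripper is clear. The bolt (315,98), piston (205,168) and bearing (190,203) all stand in place, and the rod lies in the channel under the clamp.

```bash
python3 -c "
from h import *
print(env.job_done())"
```

```text
the job is handed in; nothing more can be done
None
```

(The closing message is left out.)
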